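# Scan the tall specimen bottle and book it in

## Task

Pick up the hand scanner from its rubber mat, point it squarely at the middle of the label on the tallest bottle from about 6 cm away and hold it steady there for at least a second, then stand the scanner back upright in the middle of its mat. After that, book the sample in: twist the spring-return knob on the logging box clockwise all the way to its stop and let it spring back. Do not shift or tip any of the bottles, cups and jars or the tube rack.

Things in the scene. Friction and masses are not known exactly. Their poses are not given: they have to be found in the camera images.
- scanner: Grey gun-shaped hand scanner, 260 g, loose, standing on its flat black foot on the mat. Origin: centre of the foot's underside; x is where it looks, z up. Foot 72 (x) by 64 (y) by 12 high; handle 30 by 26 up to z 98; level head 36 wide (y), x -42 to 38, z 98 to 136; black nose 48 wide, x 38 to 50, z 96 to 138, window in front. Gripped across the head near x = 0 it hangs in balance
- scanner_window (a point): Centre of the scanner's window, on the front face of its nose: 50 ahead of and 117 above the scanner's origin. It looks along the scanner's x axis; axes as the scanner's
- scanner_grip (a point): Place to grip the scanner's head, 124 above its origin on its vertical centre line (head top is 12 above this point, head 36 wide in y); axes as the scanner's
- mat: Black rubber mat for the scanner, fixed to the bench, 130 by 130 by 4 thick. Origin: centre of its underside, on the bench
- log_box: White logging box, fixed to the bench, 100 by 100 by 50 high, with a dark knob plate and a narrow dark display strip on top; the knob stands in the middle of its top. Origin: centre of its underside
- accept_knob (a joint): Spring-return knob on the logging box, vertical axis. 0 at rest, grows to 1.2 rad (its hard stop) turning clockwise seen from above; a spring (0.12 Nm per rad) brings it back to 0 when let go
- knob_grip (a point): Point on the knob's axis at gripping height, 77 above the bench, turning with the knob. The knob's grip is an upright bar 44 long along this point's x axis, 13 thick along its y, from 61 to 89 above the bench; below it is a disc of 42 diameter. At rest the axes are the box's
- riser: Fixed steel shelf on four thin legs, 130 deep (x) by 310 wide (y), flat top 100 above the bench, with a rim 14 high along its far (+x) edge. Origin: on the bench under its centre. The three bottles stand on it in a row in any order
- tall_bottle: The bottle to scan: tallest and slimmest of the three, amber, 52 diameter, 96 high, loose. Origin: centre of its underside; z up; label on its own -x side. Like all three it has a red cap 16 high and a narrow white paper seal strip running from the label up over the cap's edge to the cap's centre, showing from above which way the label faces
- tall_bottle_label (a point): Middle of the tall bottle's bar-code label (36 wide round the bottle, 30 high), on its surface 44 above its underside. Axes as the bottle's: the label faces along -x
- cup_a: Bystander: amber specimen cup with red cap, 64 diameter over the cap, 68 high, loose, on the riser. Origin: centre of its underside
- squat_jar: Bystander: low wide amber jar with red cap, 70 diameter over the cap, 52 high, loose, on the riser. Origin: centre of its underside
- tube_rack: Bystander: white tube rack, 46 (x) by 54 (y), 55 high, with four red-capped tubes standing up to 100 high, loose on the bench before the shelf, close beside the place to aim from. Origin: centre of its underside
- dropper: Bystander: small amber dropper bottle with black cap, 36 diameter, 85 high, loose on the bench before the shelf, close to the other side of the place to aim from. Origin: centre of its underside
- pipette_stand: Obstacle: pipette stand fixed to the bench between mat and logging box, 90 diameter at its foot and about 90 over the hanging pipettes, 172 high. Origin: centre of its underside
There are look-alikes about, which are no part of the job. What is shaped like the scanner but turquoise or yellow is not meant.

How it is judged:
By the outcome, as a careful person would: the job done as asked, in the order asked, and still so for the second after the job is handed in, with the robot touching nothing.
It also fails if it takes over 72 s, if anything falls off the work surface, if the arm or the gripper's body presses on something with over 40 N, if the wrist force passes 120 N, or if a joint passes its speed limit or range.

## Robot

A 7-joint arm with a two-finger parallel gripper is mounted at the origin on the work surface. World frame = base frame: x ahead of the robot, y to its left, z up, the work surface at z = 0. Lengths are in m, angles in rad, forces in N, time in s.
With the tool pointing down it reaches from about 0.425 to 0.925 m from the base axis. Payload 6.8 kg.
Tool frame: the origin (TCP) lies at the very end of the fingers, on their centre line; the grasp point (between the pads) lies 19 mm behind it; z points along the fingers, y is the line along which they close (so a half turn about z gives the same grasp; the last joint's range is limited). The gripper opens to 85 mm and grips with 20 to 120 N. Pads are 22 mm wide; open, the fingers measure 114 mm over their backs; the gripper's body (76 mm by 85 mm) begins 54 mm behind the grasp point. The pads swing forward as they close: fully open they stand 13 mm farther back than shut.
Start: joints at [-1.398, 0.477, 0.022, 1.555, -0.011, 1.109, -0.083], TCP at [0.187, 0.649, 0.231] pointing down, gripper open.
Joint ranges: [-2.96, 2.96], [-0.34, 2.1], [-1.41, 1.46], [0.24, 2.44], [-1.37, 4.51], [0.17, 1.92], [-2.96, 2.96]. Speed limits (rad/s): [2.39, 2.39, 3.14, 3.14, 3.14, 3.14, 3.14].

## Interface

Orientations are given as a rotation vector (axis times angle).
In Python, from bench import r gives the robot as it stands. The module is installed in compiled form; this text tells all that it offers.
- The arm moves only by the tool servo_tool, never from a script. Its argument "commands" is a list of rows, each a list of 7 numbers: the turn, a rotation vector about the world's x, y, z in degrees, then the shift along the world's x, y, z in mm, then the closure, from 0 (fully open) to 1 (shut). A call has 1 to 5 rows; each row is the pose to reach, as a shift and turn from the pose commanded when the call began; what a row does not reach only later rows make up. A row lasts 1/12 s, in which the tool goes at most 41.7 mm and 7.16 degrees, less where a joint would pass 70% of its speed; a pose out of reach is approached as far as the arm can. A call with a gripper value outside its range is refused whole. The fingers move at their own pace and stop on an object; "force" is the grip in N (left out, the last holds). Time passes only in rows, so rows that repeat a pose let the fingers close. It gives the time, the measured TCP pose, the force, the opening and the grip force at its end, in the units of the state.
- r.get_obs(): the state, without advancing time (a new reading comes with each control period).
- r.grab_frame(name): name is "scene" or "top" or "wrist"; returns (picture, depth): 384x512x3 uint8, blue, green, red; 384x512 float32, m along the optical axis (not along the pixel's ray), 0 where there is no reading.
- r.camera_info(name): a dict with "vertical_fov" (degrees; the focal length in pixels is half the picture's height over the tangent of half this angle, whatever the lens; pixels are square), "cx", "cy" (the principal point, pixels), "cam_to_world" (4x4, takes a point from camera to world coordinates); the wrist camera has in their place "T_tool_cam" (4x4, takes a point from camera to tool coordinates, whose origin is the TCP and whose axes are the flange's). Camera axes: x right, y up, looking along -z (the intrinsics and any distortion apply to the point x, -y, -z); pixel columns grow to the right and rows downward; lengths in m; the calibration is good to about 2 mm. A picture is of the moment at which its call begins: read the wrist's pose just before it. camera_info takes no time and is no camera call.
- r.hand_in(): hands the job in; it is judged then, once.
The state is a dict: "clock": time; "joints": joint angles; "qvel": joint speeds; "tau": joint torques, N m; "tcp_pos": TCP position; "orientation": TCP orientation; "contact_force": force on the tool from outside, world axes, zero at the start; "moment": the same for the moment, N m; "grip_width": finger opening in m; "gripper_force": force on a finger pad.
Only numpy, scipy, OpenCV 4.12 (cv2) and the standard library are available. Lean on these libraries where they do the work, as an engineer would, in place of code of your own. Each camera call takes 0.05 s, during which the arm holds its last target. There are 200 camera calls.

## Working session

There is one attempt and no reset: what is moved stays moved. The work goes in short steps, Python scripts to look and compute and a tool call to move; the robot and the scene stay as the last step left them, time stands still between calls to the robot, and variables do not carry over. Pictures are saved under pics/ and viewed, at most 10 in all, crops included, and the job is handed in when it is done.

Besides the shell and the picture viewer there is one more tool, called as name([rows], argument=value, ...), one row to a line, values as JSON. servo_tool: Moves the arm, as the interface text tells. Its arguments: {"type":"object","properties":{"commands":{"type":"array"},"force":{"type":"number"}},"required":["commands"]}

```bash
mkdir -p pics
cat > h.py <<'E'
import numpy as np, cv2
from bench import r
from scipy.spatial.transform import Rotation as R
def cam(n):
    i=r.camera_info(n); f=192/np.tan(np.radians(i["vertical_fov"])/2)
    if n=="wrist":
        o=r.get_obs(); T=np.eye(4); T[:3,:3]=R.from_rotvec(o["orientation"]).as_matrix(); T[:3,3]=o["tcp_pos"]; T=T@np.array(i["T_tool_cam"])
    else: T=np.array(i["cam_to_world"])
    return f,i["cx"],i["cy"],T
def ray(c,u,v):
    f,cx,cy,T=c; d=np.array([(u-cx)/f,-(v-cy)/f,-1.]); return T[:3,3],T[:3,:3]@d
def onz(c,u,v,z):
    p,d=ray(c,u,v); return p+d*(z-p[2])/d[2]
def dep(c,u,v,D):
    p,d=ray(c,u,v); return p+d*D
def cloud(c,D):
    f,cx,cy,T=c; v,u=np.mgrid[:384,:512]; P=np.stack([(u-cx)/f*D,-(v-cy)/f*D,-D],-1); return P@T[:3,:3].T+T[:3,3]
def proj(c,P):
    f,cx,cy,T=c; q=(np.asarray(P)-T[:3,3])@T[:3,:3]; return cx+f*q[...,0]/-q[...,2], cy-f*q[...,1]/-q[...,2]
E
python3 - <<'E'
from h import *
for n in("scene","top"):
    i=r.camera_info(n);print(i)
    c=cam(n);p,d=r.grab_frame(n);cv2.imwrite(f"pics/{n}.png",p);np.savez(f"{n}.npz",p=p,d=d)
print(r.camera_info("wrist"),r.get_obs())
E
```

```text
{'vertical_fov': 57.333628649527, 'cx': 254.61058272840978, 'cy': 200.63210157933426, 'cam_to_world': array([[ 0.84685744, -0.38272481,  0.36926169,  0.79311766],
       [ 0.53154886,  0.58696353, -0.61067964, -0.47017626],
       [ 0.01697911,  0.71343922,  0.70051137,  0.71870014],
       [ 0.        ,  0.        ,  0.        ,  1.        ]])}
{'vertical_fov': 49.03639030712365, 'cx': 259.55545150851754, 'cy': 191.64790372178015, 'cam_to_world': array([[ 0.02412474,  0.98070219, -0.19401341,  0.29434391],
       [-0.99958775,  0.02668511,  0.01059383,  0.05978062],
       [ 0.01556666,  0.19367785,  0.98094167,  1.12478936],
       [ 0.        ,  0.        ,  0.        ,  1.        ]])}
{'vertical_fov': 66.53947676100309, 'cx': 257.68174500693345, 'cy': 194.39398454109156, 'T_tool_cam': array([[ 9.10161238e-04,  9.53339436e-01,  3.01899140e-01,
         7.70805686e-02],
       [ 9.99999425e-01, -1.03867430e-03,  2.65149663e-04,
        -5.72260600e-05],
       [ 5.66352508e-04,  3.01898725e-01, -9.53339834e-01,
        -1.42292010e-01],
       [ 0.00000000e+00,  0.00000000e+00,  0.00000000e+00,
         1.00000000e+00]])} {'clock': 0.1, 'joints': array([-1.39810101,  0.47774155,  0.02235822,  1.55636867, -0.01152186,
        1.10926757, -0.08309007]), 'qvel': array([ 7.41744473e-05,  4.15602362e-05,  3.22370869e-04, -4.97737030e-03,
        6.85862201e-04,  1.14943366e-04,  2.23087959e-04]), 'tau': array([ 4.46467791e-03, -5.97756958e+01,  1.61330022e+00, -2.81950629e+01,
        1.27471896e-02,  5.05972712e-03, -6.64154598e-06]), 'tcp_pos': array([0.1869218 , 0.64804603, 0.23040026]), 'orientation': array([-4.39597559e-01, -3.11055868e+00,  2.59537862e-03]), 'contact_force': array([ 0.01494826, -0.72185922,  0.77240651]), 'moment': array([ 0.063314  , -0.014329  ,  0.02843139]), 'gripper_force': 0.0, 'grip_width': 0.0854187819789568}
```

View pics/scene.png

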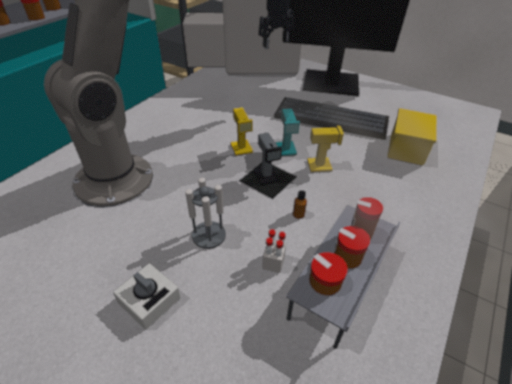

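View pics/top.png

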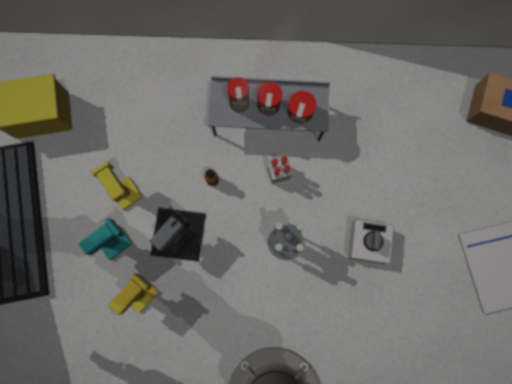

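The scene view shows the grey scanner on its mat at about (267,165) and three red-capped bottles on the shelf, with the tall one farthest at (368,212). In the top view the scanner is at (170,234), the tall bottle's cap at (238,88), the dropper at (211,177), the rack at (279,168), the stand at (286,240) and the box at (372,241).

```bash
cat > m.py <<'E'
from h import *
for n in("top","scene"):
    z=np.load(n+".npz");p,d=z["p"],z["d"];c=cam(n);C=cloud(c,d);ok=d>0
    hsv=cv2.cvtColor(p,cv2.COLOR_BGR2HSV)
    red=((hsv[...,0]<8)|(hsv[...,0]>172))&(hsv[...,1]>150)&(hsv[...,2]>60)
    k,l,s,ce=cv2.connectedComponentsWithStats(red.astype(np.uint8))
    print(n)
    for i in range(1,k):
        if s[i,4]<15: continue
        m=(l==i)&ok; P=C[m]; zt=np.percentile(P[:,2],90); t=P[P[:,2]>zt-.006]
        print(" red",ce[i].round(),s[i,4],"ztop %.3f"%np.median(t[:,2]),"centre",((t.min(0)+t.max(0))/2).round(3),"size",np.ptp(t,axis=0).round(3))
    X=C.copy()
    def box(nm,x0,x1,y0,y1,z0,z1):
        m=ok&(C[...,0]>x0)&(C[...,0]<x1)&(C[...,1]>y0)&(C[...,1]<y1)&(C[...,2]>z0)&(C[...,2]<z1);P=C[m]
        if len(P)<5: print(nm,"none");return
        (ctr,wh,a)=cv2.minAreaRect(P[:,:2].astype(np.float32)); print(" ",nm,len(P),"med",np.median(P,0).round(3),"rect",np.round(ctr,3),np.round(wh,3),round(a,1))
    if n=="top":
        for nm,uv in dict(mat=(195,250),scan=(165,238),drop=(211,173),rack=(279,168),stand=(286,240),box=(360,255),knob=(374,240),bare=(230,220)).items(): print(nm,C[uv[1],uv[0]].round(3),hsv[uv[1],uv[0]])
    np.save(n+"_C.npy",C)
E
python3 m.py
```

```text
top
 red [237.  86.] 243 ztop 0.195 centre [0.729 0.108 0.195] size [0.049 0.046 0.008]
 red [270.  93.] 376 ztop 0.167 centre [0.728 0.03  0.168] size [0.06  0.054 0.009]
 red [302. 103.] 471 ztop 0.151 centre [ 0.711 -0.05   0.152] size [0.068 0.065 0.009]
 red [284. 159.] 20 ztop 0.099 centre [ 0.583 -0.011  0.1  ] size [0.01  0.01  0.008]
 red [274. 162.] 18 ztop 0.100 centre [0.574 0.013 0.099] size [0.011 0.008 0.006]
 red [287. 168.] 22 ztop 0.099 centre [ 0.56  -0.019  0.099] size [0.012 0.01  0.007]
 red [277. 170.] 24 ztop 0.099 centre [0.553 0.006 0.098] size [0.013 0.01  0.006]
mat [0.355 0.214 0.003] [ 0 12 21]
scan [0.374 0.267 0.137] [98 12 85]
drop [0.546 0.173 0.082] [120  18  29]
rack [0.559 0.001 0.098] [  1 124 121]
stand [ 0.374 -0.014  0.163] [90 15 68]
box [ 0.35  -0.21   0.051] [ 10   5 144]
knob [ 0.386 -0.238  0.082] [100  12  63]
bare [0.437 0.125 0.002] [ 30   2 135]
scene
 red [29.  1.] 54 ztop 0.322 centre [-0.682  0.319  0.323] size [0.037 0.041 0.008]
 red [376. 206.] 111 ztop 0.196 centre [0.735 0.111 0.196] size [0.037 0.038 0.005]
 red [354. 241.] 584 ztop 0.168 centre [0.729 0.029 0.167] size [0.058 0.063 0.008]
 red [270. 237.] 62 ztop 0.100 centre [ 0.559 -0.009  0.099] size [0.017 0.037 0.007]
 red [280. 240.] 63 ztop 0.100 centre [ 0.582 -0.002  0.099] size [0.019 0.036 0.006]
 red [330. 270.] 853 ztop 0.152 centre [ 0.713 -0.052  0.152] size [0.067 0.07  0.009]
```

Run:
```python
import cv2,numpy as np
p=cv2.imread("pics/top.png")
a=cv2.resize(p[190:280,60:230],None,fx=4.7,fy=4.7,interpolation=cv2.INTER_CUBIC)[:300,:800]
a=cv2.resize(p[200:265,140:215],(400,347),interpolation=cv2.INTER_CUBIC)
b=cv2.resize(p[70:190,195:335],(400,343),interpolation=cv2.INTER_CUBIC)
c=np.zeros((347,800,3),np.uint8);c[:,:400]=a;c[:343,400:]=b
c=np.clip(c.astype(float)*1.5,0,255).astype(np.uint8)
cv2.imwrite("pics/crop1.png",c)
```

```text
(no output)
```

View pics/crop1.png

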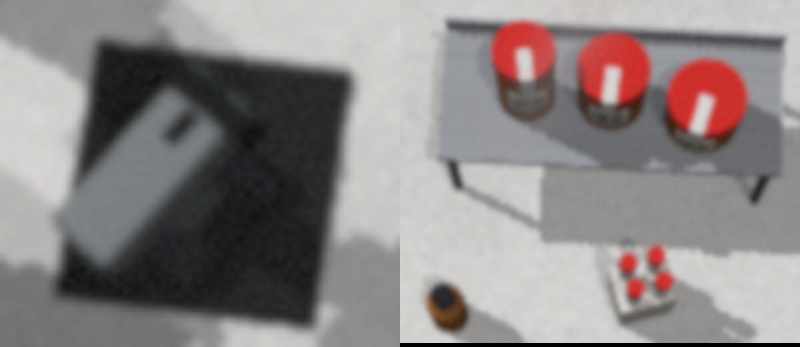

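The crop shows the scanner's head pointing up and to the right in the image, a yaw of about -43°. The tall bottle is leftmost, with its seal strip facing almost straight at the robot. I'll bring the wrist camera over the scanner.

servo_tool([
  [0,0,-7,40,-37,10,0],
  [0,0,-13,73,-78,20,0],
  [0,0,-20,73,-117,30,0],
  [0,0,-27,73,-157,30,0],
  [0,0,-27,73,-195,30,0],
])

```text
clock: 0.52
tcp_pos: [0.2611, 0.4657, 0.2612]
orientation: [1.166, 2.917, 0.001]
contact_force: [0.7, -0.4, 0.5]
grip_width: 0.085
gripper_force: 0.0
```

servo_tool([
  [0,0,0,30,-39,0,0],
  [0,0,0,60,-78,0,0],
  [0,0,0,85,-117,0,0],
  [0,0,0,110,-156,0,0],
  [0,0,0,120,-193,0,0],
])

```text
clock: 0.93
tcp_pos: [0.3734, 0.2918, 0.261]
orientation: [1.154, 2.921, 0.001]
contact_force: [0.6, 0.4, 0.7]
grip_width: 0.0855
gripper_force: 0.0
```

servo_tool([
  [0,0,0,0,0,0,0],
  [0,0,0,0,0,0,0],
  [0,0,0,0,0,0,0],
])

```text
clock: 1.18
tcp_pos: [0.3717, 0.2938, 0.2609]
orientation: [-1.154, -2.922, -0.0]
contact_force: [0.0, -0.6, -0.4]
grip_width: 0.0854
gripper_force: 0.0
```

Run:
```python
from h import *
c=cam("wrist");o=r.get_obs();p,d=r.grab_frame("wrist");np.savez("w1.npz",p=p,d=d,T=c[3]);cv2.imwrite("pics/w1.png",p)
print(o["clock"],o["tcp_pos"],o["orientation"],o["joints"].round(2))
C=cloud(c,d);m=(d>0)&(C[...,2]>.13)&(C[...,2]<.15)
x,y=C[m].min(0),C[m].max(0);print(x,y)
q=C[m][:,:2].astype(np.float32);print(cv2.minAreaRect(q))
m=(d>0)&(C[...,2]<.03);print(np.histogram(C[m][:,2],bins=[-.02,-.002,0.002,.006,.012,.018,.03]))
```

```text
1.1833 [0.37171285 0.29381734 0.26088515] [-1.15375905e+00 -2.92161798e+00 -4.11306946e-04] [-1.06  0.11  0.28  2.   -0.03  1.04  0.06]
[ 0.21161878 -0.01822611  0.13000076] [0.55548095 0.46763677 0.14992009]
((0.3413417637348175, 0.2601670026779175), (0.4921991527080536, 0.30313751101493835), 71.12867736816406)
(array([  1752, 126911,   5068,   3519,   2425,    347]), array([-0.02 , -0.002,  0.002,  0.006,  0.012,  0.018,  0.03 ]))
```

View pics/w1.png

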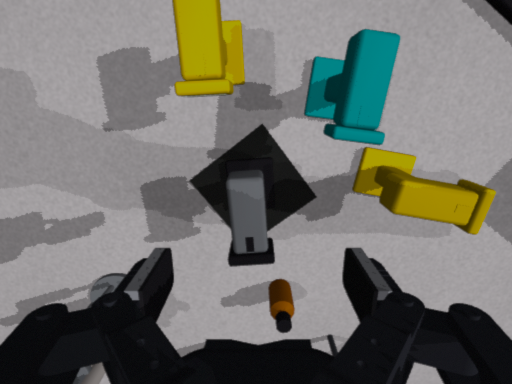

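The wrist view shows the grey head at columns 228-270, rows 168-252, with its black nose at rows 240-264. The mat diamond spans (190-316, 125-235).

```bash
cat > m2.py <<'E'
from h import *
def scan(f):
    z=np.load(f);p,d=z["p"],z["d"];c=cam("wrist");c=(c[0],c[1],c[2],z["T"])
    C=cloud(c,d);ok=d>0
    near=np.hypot(C[...,0]-.375,C[...,1]-.255)<.16
    g=p.max(-1).astype(int)
    sat=p.max(-1).astype(int)-p.min(-1)
    print("z head hist",np.histogram(C[ok&near&(C[...,2]>.10)&(C[...,2]<.16)&(sat<50)][:,2],bins=6))
    m=ok&near&(C[...,2]>.13)&(C[...,2]<.15)&(sat<50)
    k,l,s,ce=cv2.connectedComponentsWithStats(m.astype(np.uint8)); i=1+s[1:,4].argmax(); m=l==i
    P=C[m]; rc=cv2.minAreaRect(P[:,:2].astype(np.float32)); print("head+nose",s[i],"z",np.median(P[:,2]),rc)
    bx=cv2.boxPoints(rc);print(bx.round(4))
    # grey head only
    mg=m&(g>50); P=C[mg]; print("grey",mg.sum(),cv2.minAreaRect(P[:,:2].astype(np.float32)),P[:,:2].mean(0))
    # pixel-ray route: contour rect of the grey pixels -> plane z=.140
    cn,_=cv2.findContours(cv2.morphologyEx(m.astype(np.uint8),cv2.MORPH_OPEN,np.ones((3,3))),0,2);q=max(cn,key=cv2.contourArea)[:,0]
    W=np.array([onz(c,u,v,.140)[:2] for u,v in q],np.float32);print("ray@.140",cv2.minAreaRect(W))
    # mat
    mm=ok&near&(C[...,2]<.02)&(g<45)
    q=np.argwhere(mm)[:,::-1];W=np.array([onz(c,u,v,.004)[:2] for u,v in q],np.float32)
    W=W[np.hypot(*(W-np.median(W,0)).T)<.1]
    print("mat",cv2.minAreaRect(W),len(W), "z",np.median(C[mm][:,2]))
if __name__=="__main__":
    import sys; scan(sys.argv[1])
E
python3 m2.py w1.npz
python3 - <<'E'
from h import *
# top camera checks: mat, scanner
z=np.load("top.npz");p,d=z["p"],z["d"];c=cam("top");C=cloud(c,d)
m=(d>0)&(p.max(-1)<40)&(np.hypot(C[...,0]-.37,C[...,1]-.24)<.13)&(C[...,2]<.03)
W=np.array([onz(c,u,v,.004)[:2] for v,u in np.argwhere(m)],np.float32);print("top mat",cv2.minAreaRect(W))
m=(d>0)&(C[...,2]>.13)&(C[...,2]<.15)&(np.hypot(C[...,0]-.37,C[...,1]-.25)<.08)
print("top head",cv2.minAreaRect(C[m][:,:2].astype(np.float32)),np.median(C[m][:,2]))
E
```

```text
z head hist (array([  94,  184,  205,  223,  440, 3136]), array([0.10058744, 0.10781533, 0.11504323, 0.12227113, 0.12949902,
       0.13672692, 0.14395481]))
head+nose [ 226  175   49   92 3393] z 0.13964454264267318 ((0.39139416813850403, 0.26278257369995117), (0.04744130000472069, 0.09169572591781616), 50.19883346557617)
[[0.341  0.2739]
 [0.4114 0.2152]
 [0.4418 0.2517]
 [0.3714 0.3104]]
grey 2619 ((0.39131173491477966, 0.26247167587280273), (0.047436460852622986, 0.0915684700012207), 50.652252197265625) [0.384577   0.26847733]
ray@.140 ((0.3906099796295166, 0.26286041736602783), (0.04735264927148819, 0.09394893795251846), 50.87409591674805)
mat ((0.3969182074069977, 0.26139435172080994), (0.12835408747196198, 0.1284797191619873), 84.52479553222656) 5282 z 0.003996710143249149
top mat ((0.39624685049057007, 0.2618628740310669), (0.12421829253435135, 0.12546247243881226), 84.43782806396484)
top head ((0.3919382691383362, 0.26415368914604187), (0.04674486070871353, 0.09271381050348282), 47.396888732910156) 0.1389309860107305
```

The wrist and top views agree:

| Thing | Measured | Given |
|---|---|---|
| Mat centre | (0.397, 0.261) | – |
| Mat size | 128 mm | 130 mm |
| Mat top height | 4 mm | 4 mm |
| Scanner head top | 0.1396 m | 0.140 m |
| Scanner head size | 47 x 92 mm | 48 x 92 mm |
| Scanner origin | about (0.388, 0.2655) | – |
| Scanner yaw | about -40° | – |

Now I'll grasp it.

servo_tool([
  [0,0,3,8,-14,0,0],
  [0,0,3,16,-28,-30,0],
  [0,0,3,16,-28,-65,0],
  [0,0,3,16,-28,-100,0],
  [0,0,3,16,-28,-125,0],
], force=45)

```text
clock: 1.65
tcp_pos: [0.3865, 0.2663, 0.1334]
orientation: [-1.072, -2.952, 0.003]
contact_force: [-0.2, 0.2, 0.9]
grip_width: 0.0852
gripper_force: 0.0
```

servo_tool([
  [0,0,0,0,0,-16,0],
  [0,0,0,0,0,-31,0],
  [0,0,0,0,0,-31,0],
  [0,0,0,0,0,-31,0],
  [0,0,0,0,0,-31,0.3],
])

```text
clock: 2.07
tcp_pos: [0.3881, 0.2667, 0.1055]
orientation: [1.074, 2.952, 0.001]
contact_force: [-0.6, 1.1, 0.6]
grip_width: 0.0749
gripper_force: 0.0
```

servo_tool([
  [0,0,0,0,0,0,1],
  [0,0,0,0,0,0,1],
  [0,0,0,0,0,0,1],
  [0,0,0,0,0,0,1],
  [0,0,0,0,0,0,1],
])

```text
clock: 2.48
tcp_pos: [0.3882, 0.2657, 0.1058]
orientation: [1.077, 2.951, 0.002]
contact_force: [-2.1, -1.0, 5.7]
grip_width: 0.0355
gripper_force: 44.4
```

servo_tool([
  [0,0,0,0,0,0,1],
  [0,0,0,0,0,0,1],
  [0,0,0,0,0,0,1],
  [0,0,0,0,0,0,1],
  [0,0,0,0,0,0,1],
])

```text
clock: 2.9
tcp_pos: [0.3882, 0.2657, 0.1058]
orientation: [1.077, 2.951, 0.002]
contact_force: [-1.1, -0.9, 4.7]
grip_width: 0.0354
gripper_force: 44.4
```

Grasped, with an opening of 35.4 mm. I'll lift it and go high over the shelf to look at the bottle with the wrist camera.

servo_tool([
  [0,0,0,0,0,10,1],
  [0,0,0,0,0,35,1],
  [0,0,0,0,0,70,1],
  [0,0,0,0,0,105,1],
  [0,0,6,10,-4,140,1],
])

```text
clock: 3.32
tcp_pos: [0.396, 0.2614, 0.2466]
orientation: [-0.919, -3.003, 0.002]
contact_force: [-0.2, 0.2, -3.9]
grip_width: 0.0354
gripper_force: 46.0
```

servo_tool([
  [0,0,6,25,-10,25,1],
  [0,0,12,55,-22,50,1],
  [0,0,18,87,-36,70,1],
  [0,0,24,120,-50,85,1],
  [0,0,30,155,-65,100,1],
])

```text
clock: 3.73
tcp_pos: [0.5536, 0.1957, 0.3469]
orientation: [0.103, 3.14, 0.002]
contact_force: [0.6, 1.2, -3.7]
grip_width: 0.0354
gripper_force: 46.0
```

servo_tool([
  [0,0,4,35,-14,10,1],
  [0,0,4,70,-30,20,1],
  [0,0,4,105,-45,30,1],
  [0,0,4,140,-60,35,1],
  [0,0,4,170,-75,35,1],
])

```text
clock: 4.15
tcp_pos: [0.7248, 0.1204, 0.3816]
orientation: [0.003, 3.14, 0.0]
contact_force: [0.4, 1.0, -2.3]
grip_width: 0.0352
gripper_force: 46.0
```

servo_tool([
  [0,0,0,15,-4,0,1],
  [0,0,0,30,-10,0,1],
  [0,0,0,30,-10,0,1],
  [0,0,0,30,-10,0,1],
  [0,0,0,30,-10,0,1],
])

```text
clock: 4.57
tcp_pos: [0.7523, 0.1119, 0.3799]
orientation: [-0.002, -3.14, -0.0]
contact_force: [0.1, 0.5, -2.7]
grip_width: 0.0358
gripper_force: 45.6
```

Run:
```python
from h import *
c=cam("wrist");o=r.get_obs();p,d=r.grab_frame("wrist");np.savez("w2.npz",p=p,d=d,T=c[3]);cv2.imwrite("pics/w2.png",p)
print(o["clock"],o["tcp_pos"],o["orientation"],o["joints"].round(2),o["grip_width"],np.linalg.norm(o["qvel"]))
```

```text
4.5667 [0.75226444 0.1118775  0.37993413] [-2.10222068e-03 -3.14046174e+00 -4.17863625e-04] [-0.46  0.58  0.42  1.12 -0.23  1.49  1.49] 0.035844385200352845 0.018786988839922924
```

View pics/w2.png

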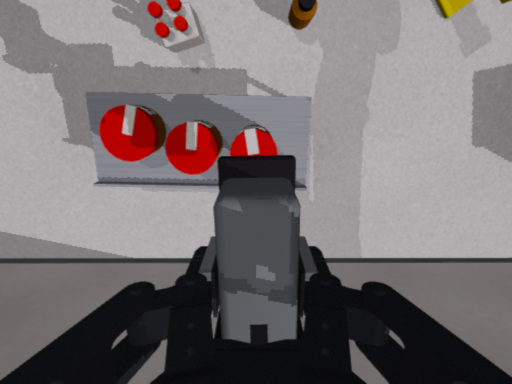

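The view shows the held scanner at columns 215-300, with its foot at rows 155-190 partly hiding the tall bottle's cap at about (253,140). The dropper is at (304,10) and the rack at (175,22). I'll shift for a clear view of the cap.

servo_tool([
  [0,0,0,20,25,0,1],
  [0,0,0,45,55,0,1],
  [0,0,0,50,60,0,1],
  [0,0,0,50,60,0,1],
  [0,0,0,50,60,0,1],
])

```text
clock: 5.03
tcp_pos: [0.8024, 0.173, 0.3794]
orientation: [0.001, -3.141, 0.0]
contact_force: [-0.3, 0.1, -3.2]
grip_width: 0.0353
gripper_force: 46.0
```

Run:
```python
from h import *
from scipy.optimize import least_squares
c=cam("wrist");o=r.get_obs();p,d=r.grab_frame("wrist");np.savez("w3.npz",p=p,d=d,T=c[3])
print(o["clock"],o["tcp_pos"],o["orientation"])
for f in("w2.npz","w3.npz"):
    z=np.load(f);p,d=z["p"],z["d"];c=(*cam("wrist")[:3],z["T"]);C=cloud(c,d);ok=d>0
    hsv=cv2.cvtColor(p,cv2.COLOR_BGR2HSV);red=((hsv[...,0]<8)|(hsv[...,0]>172))&(hsv[...,1]>150)&(hsv[...,2]>60)
    k,l,s,ce=cv2.connectedComponentsWithStats((red&ok).astype(np.uint8))
    print(f)
    for i in range(1,k):
        if s[i,4]<60: continue
        P=C[l==i];print(" red",ce[i].round(),s[i],"z",np.percentile(P[:,2],[50,95]).round(4),P.mean(0).round(4))
    # tall cap top
    top=ok&(abs(C[...,2]-.196)<.006)&(np.hypot(C[...,0]-.731,C[...,1]-.109)<.045)
    sat=hsv[...,1]; tr=top&red; tw=top&(sat<60)&(hsv[...,2]>90)
    cn,_=cv2.findContours(cv2.morphologyEx((tr|tw).astype(np.uint8),3,np.ones((3,3))),0,1)
    q=max(cn,key=cv2.contourArea)[:,0]; W=np.array([onz(c,u,v,.196)[:2] for u,v in q])
    h=least_squares(lambda a:np.hypot(*(W-a[:2]).T)-a[2],[.73,.109,.025],loss="soft_l1",f_scale=.001).x
    print(" circle",h.round(4),len(W)," z cap",np.median(C[tr][:,2]))
    S=np.array([onz(c,u,v,.196)[:2] for v,u in np.argwhere(tw)]);m=S.mean(0);w,v=np.linalg.eigh(np.cov(S.T));a=v[:,1];a*=-np.sign(a[0])
    ang=np.degrees(np.arctan2(a[1],a[0]));dc=m-h[:2];print(" strip n",len(S),m.round(4),"dir",ang.round(1),"centre->strip",np.degrees(np.arctan2(dc[1],dc[0])).round(1),np.sqrt(w).round(4))
    # rack, dropper, shelf
    sh=ok&(abs(C[...,2]-.1)<.004)&(hsv[...,1]<60)&(C[...,0]>.62);print(" shelf",cv2.minAreaRect(C[sh][:,:2].astype(np.float32)),np.median(C[sh][:,2]))
    for nm,x,y in(("rack",.568,-.003),("drop",.545,.17)):
        m=ok&(np.hypot(C[...,0]-x,C[...,1]-y)<.06)&(C[...,2]>.03)&(C[...,2]<.12)
        if m.sum()>20:print(" ",nm,C[m].min(0).round(3),C[m].max(0).round(3))
cv2.imwrite("pics/w3.png",p)
```

```text
5.0333 [0.802445   0.17297524 0.379441  ] [ 8.66566231e-04 -3.14057637e+00  3.24439988e-04]
w2.npz
 red [155.   9.] [147   1  16  17 187] z [0.0992 0.1011] [ 0.5631 -0.0188  0.0985]
 red [174.   4.] [167   0  14  12 130] z [0.0994 0.101 ] [0.5579 0.0062 0.0986]
 red [180.  23.] [174  16  14  15 161] z [0.0995 0.1012] [0.5787 0.0127 0.0989]
 red [162.  29.] [155  22  15  15 162] z [0.0995 0.101 ] [ 0.5859 -0.0121  0.099 ]
 red [128. 135.] [  99  105   60   57 2272] z [0.1517 0.153 ] [ 0.7141 -0.0496  0.1513]
 red [192. 150.] [ 165  123   54   52 1872] z [0.1677 0.1691] [0.7305 0.0315 0.1675]
 red [254. 145.] [230 129  47  28 727] z [0.1958 0.1972] [0.7204 0.1072 0.1981]
 circle [0.7212 0.1063 0.02  ] 117  z cap 0.19577460827383508
 strip n 266 [0.7161 0.1044] dir -171.7 centre->strip -159.8 [0.0033 0.0082]
 shelf ((0.7278723120689392, 0.028367653489112854), (0.3109182119369507, 0.12662701308727264), 88.7876205444336) 0.09980337856110394
  rack [ 0.542 -0.035  0.03 ] [0.599 0.027 0.102]
  drop [0.541 0.158 0.031] [0.565 0.193 0.087]
w3.npz
 red [73. 92.] [  41   60   65   61 2693] z [0.1517 0.1531] [ 0.7146 -0.0484  0.151 ]
 red [137. 107.] [ 108   77   59   56 2248] z [0.1677 0.1691] [0.731  0.0324 0.1672]
 red [197. 108.] [ 171   81   52   51 1724] z [0.1957 0.1969] [0.7319 0.1078 0.1952]
 circle [0.7299 0.1071 0.0262] 145  z cap 0.1957209121026166
 strip n 306 [0.7164 0.1044] dir -172.0 centre->strip -168.9 [0.0034 0.008 ]
 shelf ((0.7277554869651794, 0.028392374515533447), (0.31068405508995056, 0.12644410133361816), 88.75985717773438) 0.09983139397263685
  rack [ 0.584 -0.025  0.03 ] [0.599 0.026 0.06 ]
```

View pics/w3.png

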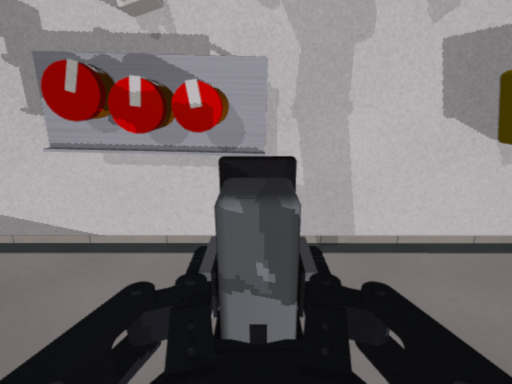

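The tall bottle's axis is at (0.730, 0.107), radius 26 mm, with the cap top at 0.1957. Its strip at pixel (194,93) points along about -171.5°. I'll check how the scanner sits in the hand.

```bash
cat > hand.py <<'E'
from h import *
import sys
def hand(f):
    z=np.load(f);d=z["d"];T=z["T"];i=r.camera_info("wrist");Tt=np.array(i["T_tool_cam"])
    c=(*cam("wrist")[:3],Tt);C=cloud(c,d) # tool frame
    m=(d>0)&(abs(C[...,1])<.016)&(C[...,2]>-.05)&(C[...,2]<-.02)&(abs(C[...,0])<.06)
    P=C[m];A=np.c_[P[:,:2],np.ones(len(P))];s=np.linalg.lstsq(A,P[:,2],rcond=None)[0]
    print("head top plane (tool): z=%.4f slopes deg x,y"%s[2],np.degrees(np.arctan(s[:2])).round(2),"x range",P[:,0].min().round(4),P[:,0].max().round(4),len(P))
    m=(d>0)&(abs(C[...,1])<.03)&(C[...,2]>-.05)&(C[...,2]<-.01)&(C[...,0]>.025)&(C[...,0]<.06)
    P=C[m];x=P[:,0]
    for a in(.026,.032,.038):
        q=P[abs(x-a)<.002]; 
        if len(q):print(" y edges at x",a,q[:,1].min().round(4),q[:,1].max().round(4))
    m=(d>0)&(abs(C[...,1])<.06)&(C[...,2]>.06)&(C[...,2]<.11)&(abs(C[...,0])<.08);P=C[m]
    if len(P):print("foot top z",np.median(P[:,2]).round(4),"x max",np.percentile(P[:,0],99).round(4),"y",np.percentile(P[:,1],[1,99]).round(4))
hand(sys.argv[1])
E
python3 hand.py w3.npz; python3 hand.py w2.npz
```

```text
head top plane (tool): z=-0.0336 slopes deg x,y [2.47 0.34] x range -0.03 0.042 11352
 y edges at x 0.026 -0.0182 0.0174
 y edges at x 0.032 -0.0183 0.0177
 y edges at x 0.038 -0.0181 0.0174
foot top z 0.0907 x max 0.0345 y [-0.0322  0.0307]
head top plane (tool): z=-0.0337 slopes deg x,y [2.32 0.44] x range -0.0298 0.042 11348
 y edges at x 0.026 -0.0186 0.0174
 y edges at x 0.032 -0.0187 0.0171
 y edges at x 0.038 -0.0184 0.0168
foot top z 0.0904 x max 0.0352 y [-0.0326  0.0301]
```

Run:
```python
from h import *
z=np.load("w1.npz");c=(*cam("wrist")[:3],z["T"]);C=cloud(c,z["d"])
u=np.array([np.cos(-.698),np.sin(-.698)]);L=C[...,:2]-[.388,.2655];a=L@u;b=L@[-u[1],u[0]]
m=(z["d"]>0)&(abs(b)<.016)&(a>-.038)&(a<.034)&(abs(C[...,2]-.138)<.01)
s=np.linalg.lstsq(np.c_[a[m],b[m],np.ones(m.sum())],C[...,2][m],rcond=None)[0];print("standing slope deg",np.degrees(s[:2]),s[2])
for f in("w2.npz","w3.npz"):
    z=np.load(f);c=(*cam("wrist")[:3],np.array(r.camera_info("wrist")["T_tool_cam"]));C=cloud(c,z["d"])
    m=(z["d"]>0)&(abs(C[...,1])<.014)&(abs(C[...,0])<.06)
    for x in(-.025,-.015,0,.01,.02,.03,.038):
        q=m&(abs(C[...,0]-x)<.002)&(C[...,2]<0)&(C[...,2]>-.06);print(x,np.median(C[q][:,2]).round(4),end="; ")
    # neck/handle back and foot tail edge
    for y0 in(-.02,0.0,.02):
        q=(z["d"]>0)&(abs(C[...,1]-y0)<.006)&(C[...,2]>.07)&(C[...,2]<.105)&(abs(C[...,0])<.06)
        if q.sum():print("foot",y0,C[q][:,0].max().round(4),np.median(C[q][:,2]).round(4))
```

```text
standing slope deg [ 0.33339716 -0.8480357 ] 0.13970654642863867
-0.025 -0.0341; -0.015 -0.0339; 0 -0.0339; 0.01 -0.0338; 0.02 -0.0338; 0.03 -0.0338; 0.038 -0.0329; foot -0.02 0.0348 0.0903
foot 0.0 0.0352 0.0903
foot 0.02 0.0354 0.0905
-0.025 -0.0341; -0.015 -0.0339; 0 -0.0338; 0.01 -0.0337; 0.02 -0.0337; 0.03 -0.0336; 0.038 -0.0328; foot -0.02 0.0345 0.0905
foot 0.0 0.0346 0.0905
foot 0.02 0.0347 0.0907
```

The scanner hangs level within 0.5° and centred in the grip. Next I'll move back over the free spot at height, then go down to the aiming pose: TCP (0.5955, 0.087, 0.129), yaw +8.5°.

servo_tool([
  [0,0,2,-25,-10,0,1],
  [0,0,4,-60,-25,0,1],
  [0,0,6,-95,-40,0,1],
  [0,0,8.5,-130,-54,0,1],
  [0,0,8.5,-165,-69,0,1],
])

```text
clock: 5.5
tcp_pos: [0.6353, 0.1007, 0.3807]
orientation: [-0.233, 3.132, 0.001]
contact_force: [-0.1, 0.1, -1.9]
grip_width: 0.0357
gripper_force: 45.9
```

servo_tool([
  [0,0,0,-30,-12,0,1],
  [0,0,0,-42,-17,-10,1],
  [0,0,0,-42,-17,-35,1],
  [0,0,0,-42,-17,-65,1],
  [0,0,0,-42,-17,-95,1],
])

```text
clock: 5.92
tcp_pos: [0.5953, 0.0843, 0.2862]
orientation: [-0.228, 3.129, 0.003]
contact_force: [0.1, 0.3, -3.1]
grip_width: 0.0356
gripper_force: 46.0
```

servo_tool([
  [0,0,0,0,0,-15,1],
  [0,0,0,0,0,-30,1],
  [0,0,0,0,0,-40,1],
  [0,0,0,0,0,-50,1],
  [0,0,0,0,0,-55,1],
])

```text
clock: 6.33
tcp_pos: [0.5955, 0.085, 0.2296]
orientation: [0.229, -3.133, -0.0]
contact_force: [-0.1, 0.4, -3.5]
grip_width: 0.0355
gripper_force: 45.9
```

Run:
```python
from h import *
o=r.get_obs();M=R.from_rotvec(o["orientation"]).as_matrix();print(o["clock"],o["tcp_pos"],np.degrees(np.arctan2(-M[1,0],-M[0,0])),M[:,2].round(4))
print("shift mm",(np.array([.5955,.087,.1288])-o["tcp_pos"])*1000)
```

```text
6.3333 [0.59549081 0.08496091 0.22958727] 8.375731566078544 [-1.e-04  2.e-04 -1.e+00]
shift mm [ 9.19001031e-03  2.03909496e+00 -1.00787268e+02]
```

servo_tool([
  [0,0,0,0,2,-20,1],
  [0,0,0,0,2,-40,1],
  [0,0,0,0,2,-60,1],
  [0,0,0,0,2,-78,1],
  [0,0,0,0,2,-90,1],
])

```text
clock: 6.75
tcp_pos: [0.5957, 0.0874, 0.1389]
orientation: [0.23, -3.133, 0.0]
contact_force: [0.1, 0.3, -3.6]
grip_width: 0.0354
gripper_force: 46.0
```

servo_tool([
  [0,0,0,0,0,-6,1],
  [0,0,0,0,0,-11,1],
  [0,0,0,0,0,-11,1],
  [0,0,0,0,0,-11,1],
  [0,0,0,0,0,-11,1],
])

```text
clock: 7.17
tcp_pos: [0.5968, 0.0876, 0.13]
orientation: [-0.23, 3.131, 0.001]
contact_force: [0.4, 0.1, -3.0]
grip_width: 0.0355
gripper_force: 45.9
```

Run:
```python
from h import *
o=r.get_obs();M=R.from_rotvec(o["orientation"]).as_matrix();print(o["clock"],o["tcp_pos"],np.degrees(np.arctan2(-M[1,0],-M[0,0])),M[:,2].round(4))
p,d=r.grab_frame("scene");c=cam("scene");np.savez("s2.npz",p=p,d=d)
cv2.imwrite("pics/s2.png",cv2.resize(p[150:320,230:430],(800,600)[:2] if 0 else (700,595),interpolation=cv2.INTER_CUBIC))
t,dd=r.grab_frame("top");np.savez("t2.npz",p=t,d=dd)
C=cloud(c,d)
for nm,P in dict(win=o["tcp_pos"]+[.05*np.cos(.148),.05*np.sin(.148),.0152],label=[.7043,.1032,.144]).items(): print(nm,np.round(proj(c,np.array(P)),1),"crop",((np.array(proj(c,np.array(P)))-[230,150])*3.5).round())
```

```text
7.1667 [0.5968162  0.08756395 0.12998887] 8.407615272016454 [ 1.8e-03  5.0e-04 -1.0e+00]
win [327.5 210. ] crop [341. 210.]
label [352.9 218.3] crop [430. 239.]
```

View pics/s2.png

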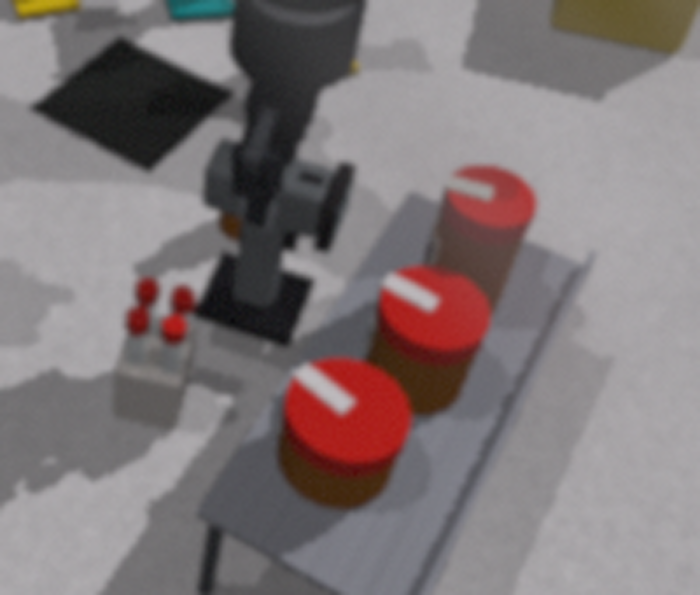

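The scene crop shows the scanner's nose at (338,208), where I expected it, facing the tall bottle. The rack at (155,350) and the dropper behind are both clear. I'll hold it there.

servo_tool([
  [0,0,0,-1,0,-1,1],
  [0,0,0,-1,0,-1,1],
  [0,0,0,-1,0,-1,1],
  [0,0,0,-1,0,-1,1],
  [0,0,0,-1,0,-1,1],
])

```text
clock: 7.68
tcp_pos: [0.595, 0.0875, 0.128]
orientation: [-0.23, 3.133, 0.0]
contact_force: [0.7, -0.8, -3.1]
grip_width: 0.0355
gripper_force: 45.9
```

servo_tool([
  [0,0,0,0,0,0,1],
  [0,0,0,0,0,0,1],
  [0,0,0,0,0,0,1],
  [0,0,0,0,0,0,1],
  [0,0,0,0,0,0,1],
])

```text
clock: 8.1
tcp_pos: [0.595, 0.0875, 0.1279]
orientation: [0.23, -3.133, -0.0]
contact_force: [-0.3, 0.3, -3.4]
grip_width: 0.0354
gripper_force: 45.9
```

servo_tool([
  [0,0,0,0,0,0,1],
  [0,0,0,0,0,0,1],
  [0,0,0,0,0,0,1],
  [0,0,0,0,0,0,1],
  [0,0,0,0,0,0,1],
])

```text
clock: 8.52
tcp_pos: [0.595, 0.0875, 0.1279]
orientation: [0.23, -3.133, -0.0]
contact_force: [-0.4, -0.1, -2.8]
grip_width: 0.0354
gripper_force: 45.9
```

servo_tool([
  [0,0,0,0,0,0,1],
  [0,0,0,0,0,0,1],
  [0,0,0,0,0,0,1],
  [0,0,0,0,0,0,1],
  [0,0,0,0,0,0,1],
])

```text
clock: 8.93
tcp_pos: [0.595, 0.0875, 0.1279]
orientation: [0.23, -3.133, -0.0]
contact_force: [0.6, 0.1, -3.3]
grip_width: 0.0354
gripper_force: 45.9
```

servo_tool([
  [0,0,0,0,0,0,1],
  [0,0,0,0,0,0,1],
  [0,0,0,0,0,0,1],
  [0,0,0,0,0,0,1],
  [0,0,0,0,0,0,1],
])

```text
clock: 9.35
tcp_pos: [0.595, 0.0875, 0.128]
orientation: [-0.23, 3.133, 0.0]
contact_force: [0.5, 0.4, -3.0]
grip_width: 0.0355
gripper_force: 45.9
```

Held steady for more than 1.5 s. Now up and back to the mat.

servo_tool([
  [0,0,0,0,0,15,1],
  [0,0,0,0,0,45,1],
  [0,0,0,0,0,80,1],
  [0,0,0,0,0,115,1],
  [0,0,0,0,0,130,1],
])

```text
clock: 9.77
tcp_pos: [0.5971, 0.0874, 0.2629]
orientation: [-0.229, 3.127, 0.002]
contact_force: [0.9, -0.8, -1.7]
grip_width: 0.0355
gripper_force: 46.1
```

servo_tool([
  [0,0,-5,-15,13,0,1],
  [0,0,-11,-40,35,0,1],
  [0,0,-17,-65,57,0,1],
  [0,0,-23,-90,79,0,1],
  [0,0,-29,-115,101,0,1],
])

```text
clock: 10.18
tcp_pos: [0.4787, 0.1891, 0.2579]
orientation: [-0.57, -3.089, -0.0]
contact_force: [0.1, 0.7, -2.2]
grip_width: 0.0355
gripper_force: 46.1
```

servo_tool([
  [0,0,-6,-25,22,0,1],
  [0,0,-12,-50,44,0,1],
  [0,0,-19,-75,66,-10,1],
  [0,0,-19,-83,72,-30,1],
  [0,0,-19,-83,72,-60,1],
])

```text
clock: 10.6
tcp_pos: [0.3956, 0.2646, 0.1994]
orientation: [1.057, 2.958, 0.01]
contact_force: [1.2, 0.4, -3.3]
grip_width: 0.0356
gripper_force: 46.1
```

servo_tool([
  [0,0,0,0,0,-25,1],
  [0,0,0,0,0,-45,1],
  [0,0,0,0,0,-65,1],
  [0,0,0,0,0,-75,1],
  [0,0,0,0,0,-75,1],
])

```text
clock: 11.02
tcp_pos: [0.3959, 0.2595, 0.1212]
orientation: [-1.064, -2.954, 0.006]
contact_force: [-0.4, 0.4, -2.4]
grip_width: 0.0351
gripper_force: 46.1
```

```bash
python3 - <<'E'
from h import *
o=r.get_obs();M=R.from_rotvec(o["orientation"]).as_matrix();print(o["clock"],o["tcp_pos"],np.degrees(np.arctan2(-M[1,0],-M[0,0])),M[:,2].round(4))
print("shift mm",(np.array([.397,.261,.1058])-o["tcp_pos"])*1000)
c=cam("wrist");p,d=r.grab_frame("wrist");np.savez("w4.npz",p=p,d=d,T=c[3])
C=cloud(c,d);L=C[...,:2]-[.397,.261]
# foot and mat: dark low points
m=(d>0)&(p.max(-1)<45)&(C[...,2]<.02)&(np.hypot(*np.moveaxis(L,-1,0))<.1)
W=np.array([onz(c,u,v,.004)[:2] for v,u in np.argwhere(m)],np.float32);print("mat",cv2.minAreaRect(W))
E
python3 hand.py w4.npz
```

```text
11.0167 [0.39587331 0.25948438 0.12122376] -39.59600613304076 [-0.0028 -0.0029 -1.    ]
shift mm [  1.12669317   1.51562333 -15.42375878]
mat ((0.39691171050071716, 0.2615965008735657), (0.12777593731880188, 0.12801437079906464), 84.4384765625)
head top plane (tool): z=-0.0338 slopes deg x,y [3.21 0.11] x range -0.0292 0.0419 11367
 y edges at x 0.026 -0.0181 0.0174
 y edges at x 0.032 -0.0178 0.0178
 y edges at x 0.038 -0.018 0.0176
foot top z 0.0908 x max 0.0326 y [-0.0316  0.0309]
```

servo_tool([
  [0,0,0,1,1.5,-5,1],
  [0,0,0,1,1.5,-9,1],
  [0,0,0,1,1.5,-12,1],
  [0,0,0,1,1.5,-14,1],
  [0,0,0,1,1.5,-14,1],
])

```text
clock: 11.48
tcp_pos: [0.3979, 0.2619, 0.1088]
orientation: [-1.064, -2.956, 0.0]
contact_force: [-0.1, -0.4, -3.3]
grip_width: 0.0354
gripper_force: 46.1
```

servo_tool([
  [0,0,0,0,0,-1,1],
  [0,0,0,0,0,-1,1],
  [0,0,0,0,0,-1,1],
])

```text
clock: 11.73
tcp_pos: [0.3981, 0.262, 0.108]
orientation: [1.064, 2.956, 0.0]
contact_force: [0.2, 0.4, -3.7]
grip_width: 0.0354
gripper_force: 46.1
```

servo_tool([
  [0,0,0,-1,-1,-1,1],
  [0,0,0,-1,-1,-2,1],
  [0,0,0,-1,-1,-2.5,1],
  [0,0,0,-1,-1,-2.5,1],
])

```text
clock: 12.07
tcp_pos: [0.3973, 0.2607, 0.1063]
orientation: [-1.065, -2.956, -0.0]
contact_force: [-1.9, -1.9, 10.8]
grip_width: 0.0356
gripper_force: 47.7
```

Contact is made. I'll release gently and rise.

servo_tool([
  [0,0,0,0,0,0.3,0.9],
  [0,0,0,0,0,0.3,0.6],
  [0,0,0,0,0,0.3,0.3],
  [0,0,0,0,0,0.3,0],
  [0,0,0,0,0,0.3,0],
])

```text
clock: 12.48
tcp_pos: [0.3972, 0.2612, 0.1058]
orientation: [1.064, 2.956, 0.001]
contact_force: [-0.5, 0.0, 0.1]
grip_width: 0.0705
gripper_force: 0.0
```

servo_tool([
  [0,0,0,0,0,0.3,0],
  [0,0,0,0,0,0.3,0],
  [0,0,0,0,0,0.3,0],
  [0,0,0,0,0,0.3,0],
  [0,0,0,0,0,0.3,0],
])

```text
clock: 12.9
tcp_pos: [0.397, 0.261, 0.106]
orientation: [-1.064, -2.956, -0.0]
contact_force: [0.1, 0.1, -0.4]
grip_width: 0.0855
gripper_force: 0.0
```

servo_tool([
  [0,0,0,0,0,15,0],
  [0,0,0,0,0,40,0],
  [0,0,0,0,0,80,0],
  [0,0,0,0,0,120,0],
  [0,0,0,0,0,155,0],
])

```text
clock: 13.32
tcp_pos: [0.3971, 0.2607, 0.2633]
orientation: [1.065, 2.955, 0.001]
contact_force: [1.2, 0.2, 0.1]
grip_width: 0.0854
gripper_force: 0.0
```

servo_tool([
  [0,0,0,0,0,0,0],
  [0,0,0,0,0,0,0],
  [0,0,0,0,0,0,0],
])

```text
clock: 13.57
tcp_pos: [0.3966, 0.2608, 0.2606]
orientation: [-1.064, -2.956, 0.0]
contact_force: [-0.6, -0.1, -0.5]
grip_width: 0.0854
gripper_force: 0.0
```

```bash
python3 - <<'E'
from h import *
c=cam("wrist");o=r.get_obs();p,d=r.grab_frame("wrist");np.savez("w5.npz",p=p,d=d,T=c[3]);print(o["clock"],o["tcp_pos"],o["joints"].round(2))
p,d=r.grab_frame("top");c=cam("top");np.savez("t3.npz",p=p,d=d)
# box & knob from top
C=cloud(c,d);L=np.hypot(C[...,0]-.386,C[...,1]+.238)
for nm,lo,hi in(("box top",.045,.055),("knob",.075,.095)):
    m=(d>0)&(L<.1)&(C[...,2]>lo)&(C[...,2]<hi);print(nm,cv2.minAreaRect(C[m][:,:2].astype(np.float32)),np.median(C[m][:,2]))
m=(d>0)&(np.hypot(C[...,0]-.374,C[...,1]+.014)<.07)&(C[...,2]>.1);print("stand",C[m].min(0),C[m].max(0))
E
python3 m2.py w5.npz
```

```text
13.5667 [0.39663583 0.26079672 0.26064979] [-1.06  0.11  0.38  2.   -0.05  1.04  0.22]
box top ((0.38667336106300354, -0.24373680353164673), (0.10047140717506409, 0.09968958050012589), 82.84591674804688) 0.04929917269828599
knob ((0.38714098930358887, -0.24369069933891296), (0.014919072389602661, 0.043970488011837006), 83.1980209350586) 0.08710667585339515
stand [ 0.34926121 -0.05254595  0.10119197] [0.41462713 0.01250561 0.1742798 ]
z head hist (array([ 106,  261,  274,  321,  456, 3485]), array([0.10045132, 0.1075991 , 0.11474689, 0.12189467, 0.12904245,
       0.13619024, 0.14333802]))
head+nose [ 234  146   49   95 3684] z 0.13960430589699607 ((0.4022795259952545, 0.25535261631011963), (0.04753267019987106, 0.09221627563238144), 51.66133499145508)
[[0.3514 0.2653]
 [0.4237 0.2081]
 [0.4532 0.2454]
 [0.3809 0.3026]]
grey 2825 ((0.4023617208003998, 0.25528764724731445), (0.04753267019987106, 0.09200672805309296), 51.66133499145508) [0.39613105 0.26222319]
ray@.140 ((0.4023181200027466, 0.25637170672416687), (0.047429606318473816, 0.09289781004190445), 50.49067306518555)
mat ((0.39680859446525574, 0.26124006509780884), (0.12850835919380188, 0.1282939463853836), 84.40736389160156) 5883 z 0.0038692147215279304
```

The scanner stands upright with its head top at 0.1396, within about 4 mm of the mat's centre. From the top view, the box is at (0.387, -0.244), with the bar's long axis at about -7°. I'll curve round the stand at height to the knob.

servo_tool([
  [0,0,4,15,-35,10,0],
  [0,0,8,30,-72,15,0],
  [0,0,12,45,-110,20,0],
  [0,0,16,58,-148,20,0],
  [0,0,20,64,-188,20,0],
])

```text
clock: 14.08
tcp_pos: [0.4616, 0.0712, 0.2802]
orientation: [-0.528, -3.096, 0.002]
contact_force: [1.6, 0.3, -0.0]
grip_width: 0.0854
gripper_force: 0.0
```

servo_tool([
  [0,0,4,2,-40,0,0],
  [0,0,8,2,-80,0,0],
  [0,0,12,0,-120,0,0],
  [0,0,13,-10,-160,0,0],
  [0,0,13,-20,-199,0,0],
])

```text
clock: 14.5
tcp_pos: [0.4397, -0.128, 0.2799]
orientation: [-0.179, -3.134, 0.001]
contact_force: [1.2, -0.9, 0.1]
grip_width: 0.0852
gripper_force: 0.0
```

servo_tool([
  [0,0,0,-10,-35,0,0],
  [0,0,0,-25,-72,0,0],
  [0,0,0,-40,-105,0,0],
  [0,0,0,-50,-115,0,0],
  [0,0,0,-50,-115,0,0],
])

```text
clock: 14.92
tcp_pos: [0.3878, -0.2439, 0.28]
orientation: [-0.192, -3.133, 0.0]
contact_force: [0.2, -0.1, -1.0]
grip_width: 0.0857
gripper_force: 0.0
```

servo_tool([
  [0,0,0,0,0,0,0],
  [0,0,0,0,0,0,0],
  [0,0,0,0,0,0,0],
])

```text
clock: 15.17
tcp_pos: [0.3918, -0.2394, 0.2806]
orientation: [-0.176, -3.136, -0.0]
contact_force: [0.1, 0.2, 0.3]
grip_width: 0.0854
gripper_force: 0.0
```

Run:
```python
from h import *
c=cam("wrist");o=r.get_obs();M=R.from_rotvec(o["orientation"]).as_matrix();p,d=r.grab_frame("wrist");np.savez("w6.npz",p=p,d=d,T=c[3]);cv2.imwrite("pics/w6.png",p)
print(o["clock"],o["tcp_pos"],o["joints"].round(2),"yaw-180",np.degrees(np.arctan2(-M[1,0],-M[0,0])))
C=cloud(c,d);L=np.hypot(C[...,0]-.387,C[...,1]+.244)
for nm,lo,hi in(("box top",.045,.055),("disc",.055,.065),("knob",.082,.095)):
    m=(d>0)&(L<.085)&(C[...,2]>lo)&(C[...,2]<hi);print(nm,m.sum(),cv2.minAreaRect(C[m][:,:2].astype(np.float32)) if m.sum()>4 else "",np.median(C[m][:,2]))
m=(d>0)&(L<.04)&(C[...,2]>.082)&(C[...,2]<.095)
W=np.array([onz(c,u,v,.089)[:2] for v,u in np.argwhere(m)],np.float32);print("ray knob",cv2.minAreaRect(W))
```

```text
15.1667 [ 0.3918268  -0.23942875  0.28064701] [-0.38  0.05  0.84  2.03 -0.04  1.08  1.94] yaw-180 -6.417417277047771
box top 4860 ((0.38742363452911377, -0.24573644995689392), (0.09999025613069534, 0.10027845203876495), 82.83948516845703) 0.04981842199242853
disc 509 ((0.3866517245769501, -0.24467556178569794), (0.04063916206359863, 0.04327820613980293), 22.959026336669922) 0.060769961661587546
knob 403 ((0.3868041932582855, -0.24583832919597626), (0.01188517827540636, 0.04300595074892044), 83.58534240722656) 0.08860698365965847
ray knob ((0.3865443766117096, -0.24578644335269928), (0.01183653250336647, 0.04265061765909195), 83.59455871582031)
```

View pics/w6.png

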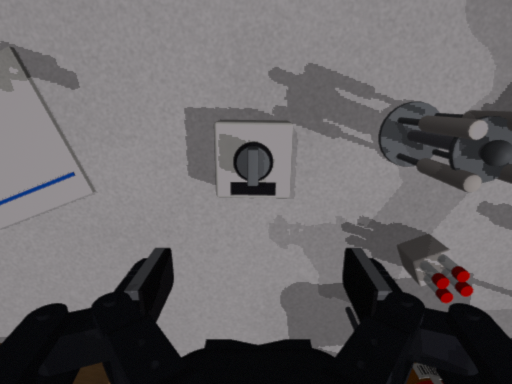

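The knob is at (253,163) in the wrist view. Its centre is (0.387, -0.2455), top 0.0886, with the bar at -6.4°, and the tool is already aligned. I'll go down and grip it.

servo_tool([
  [0,0,0,-5,-6,-35,0],
  [0,0,0,-5,-6,-75,0],
  [0,0,0,-5,-6,-115,0],
  [0,0,0,-5,-6,-150,0],
  [0,0,0,-5,-6,-175,0],
])

```text
clock: 15.63
tcp_pos: [0.3853, -0.2454, 0.1029]
orientation: [-0.177, -3.133, -0.001]
contact_force: [0.4, 0.1, 1.1]
grip_width: 0.0857
gripper_force: 0.0
```

servo_tool([
  [0,0,0,0,0,-12,0],
  [0,0,0,0,0,-24,0],
  [0,0,0,0,0,-34,0],
  [0,0,0,0,0,-38,0],
  [0,0,0,0,0,-38,0],
])

```text
clock: 16.05
tcp_pos: [0.386, -0.2464, 0.0674]
orientation: [-0.179, -3.135, -0.001]
contact_force: [0.8, 0.9, 0.2]
grip_width: 0.0855
gripper_force: 0.0
```

Run:
```python
from h import *
o=r.get_obs();print(o["clock"],(np.array([.387,-.2455,.0650])-o["tcp_pos"])*1000,o["contact_force"])
```

```text
16.05 [ 0.96246626  0.88647917 -2.38982153] [0.78433108 0.86265608 0.16838444]
```

servo_tool([
  [0,0,0,0,0,-1,0.3],
  [0,0,0,0,0,-1,0.6],
  [0,0,0,0,0,-1,1],
  [0,0,0,0,0,-1,1],
  [0,0,0,0,0,-1,1],
], force=40)

```text
clock: 16.47
tcp_pos: [0.3863, -0.247, 0.0674]
orientation: [0.18, 3.136, -0.0]
contact_force: [-0.2, 0.3, 0.2]
grip_width: 0.0253
gripper_force: 0.0
```

servo_tool([
  [0,0,0,0,0,0,1],
  [0,0,0,0,0,0,1],
  [0,0,0,0,0,0,1],
  [0,0,0,0,0,0,1],
  [0,0,0,0,0,0,1],
])

```text
clock: 16.88
tcp_pos: [0.3864, -0.2454, 0.0675]
orientation: [0.18, 3.136, 0.005]
contact_force: [-0.9, 6.1, 10.5]
grip_width: 0.012
gripper_force: 42.1
```

Gripped: opening 12 mm, as expected for the bar. Now I'll twist clockwise, which is negative about z.

servo_tool([
  [0,0,-5,0,1,0.5,1],
  [0,0,-10,0,1,1,1],
  [0,0,-15,0,1,1,1],
  [0,0,-20,0,1,1,1],
  [0,0,-25,0,1,1,1],
])

```text
clock: 17.3
tcp_pos: [0.3864, -0.245, 0.0676]
orientation: [-0.859, -3.021, -0.001]
contact_force: [3.0, 0.2, -9.2]
grip_width: 0.0122
gripper_force: 40.2
```

servo_tool([
  [0,0,-5,0,0,0,1],
  [0,0,-10,0,0,0,1],
  [0,0,-15,0,0,0,1],
  [0,0,-20,0,0,0,1],
  [0,0,-25,0,0,0,1],
])

```text
clock: 17.72
tcp_pos: [0.3866, -0.2447, 0.0676]
orientation: [-1.492, -2.764, -0.002]
contact_force: [2.9, 2.1, -8.0]
grip_width: 0.0125
gripper_force: 40.3
```

servo_tool([
  [0,0,-4,0,0,0,1],
  [0,0,-8,0,0,0,1],
  [0,0,-12,0,0,0,1],
  [0,0,-15,0,0,0,1],
  [0,0,-15,0,0,0,1],
])

```text
clock: 18.13
tcp_pos: [0.3868, -0.2446, 0.0676]
orientation: [-1.836, -2.548, -0.002]
contact_force: [4.6, 3.4, -7.3]
grip_width: 0.0122
gripper_force: 40.5
```

Run:
```python
from h import *
o=r.get_obs();M=R.from_rotvec(o["orientation"]).as_matrix();print(o["clock"],o["tcp_pos"],"turned",np.degrees(np.arctan2(-M[1,0],-M[0,0]))+6.4,o["contact_force"].round(1),o["moment"].round(3),o["grip_width"],M[:,2].round(3))
```

```text
18.1333 [ 0.38676382 -0.24461495  0.06762077] turned -65.17172948729298 [ 4.6  3.4 -7.3] [ 0.706 -0.905  0.141] 0.012200956226712606 [-0.     0.002 -1.   ]
```

Turned 65° so far, and the moment matches the spring alone. I'll go on to the stop.

servo_tool([
  [0,0,-3,0,0,0,1],
  [0,0,-6,0,0,0,1],
  [0,0,-8,0,0,0,1],
  [0,0,-8,0,0,0,1],
  [0,0,-8,0,0,0,1],
])

```text
clock: 18.55
tcp_pos: [0.3868, -0.2446, 0.0677]
orientation: [-2.001, -2.42, -0.001]
contact_force: [5.0, 3.3, -7.5]
grip_width: 0.0121
gripper_force: 49.5
```

Run:
```python
from h import *
o=r.get_obs();M=R.from_rotvec(o["orientation"]).as_matrix();print(o["clock"],o["tcp_pos"],"turned",np.degrees(np.arctan2(-M[1,0],-M[0,0]))+6.4,o["contact_force"].round(1),o["moment"].round(3),o["grip_width"],M[:,2].round(3))
```

```text
18.55 [ 0.38682607 -0.2445532   0.06767442] turned -72.7851229486239 [ 5.   3.3 -7.5] [ 0.781 -0.887  1.148] 0.012080217752026518 [-0.001  0.002 -1.   ]
```

The moment jumped to 1.15 Nm, so the knob is hard against its stop. I'll release it, let it spring back, and retreat upward.

servo_tool([
  [0,0,0,0,0,0,1],
  [0,0,3,0,0,0,0.5],
  [0,0,3,0,0,0,0],
  [0,0,3,0,0,0,0],
  [0,0,3,0,0,0,0],
])

```text
clock: 18.97
tcp_pos: [0.3858, -0.2465, 0.0682]
orientation: [1.948, 2.464, -0.0]
contact_force: [-0.3, 0.8, 0.9]
grip_width: 0.0601
gripper_force: 0.0
```

servo_tool([
  [0,0,0,0,0,0,0],
  [0,0,0,0,0,0,0],
  [0,0,0,0,0,0,0],
  [0,0,0,0,0,0,0],
  [0,0,0,0,0,0,0],
])

```text
clock: 19.38
tcp_pos: [0.386, -0.2461, 0.068]
orientation: [1.947, 2.465, -0.0]
contact_force: [-0.2, 0.1, -0.3]
grip_width: 0.0858
gripper_force: 0.0
```

servo_tool([
  [0,0,0,0,0,25,0],
  [0,0,0,0,0,60,0],
  [0,0,0,0,0,100,0],
  [0,0,0,0,0,140,0],
  [0,0,0,0,0,180,0],
])

```text
clock: 19.8
tcp_pos: [0.3852, -0.2462, 0.2493]
orientation: [-1.948, -2.463, 0.003]
contact_force: [1.9, 1.7, 1.2]
grip_width: 0.0854
gripper_force: 0.0
```

servo_tool([
  [0,0,0,0,0,0,0],
  [0,0,0,0,0,0,0],
  [0,0,0,0,0,0,0],
  [0,0,0,0,0,0,0],
  [0,0,0,0,0,0,0],
])

```text
clock: 20.22
tcp_pos: [0.3846, -0.2464, 0.2471]
orientation: [-1.949, -2.462, 0.002]
contact_force: [-0.2, -0.4, 0.0]
grip_width: 0.0853
gripper_force: 0.0
```

```bash
python3 - <<'E'
from h import *
o=r.get_obs();c=cam("wrist");p,d=r.grab_frame("wrist");C=cloud(c,d);print(o["clock"],o["tcp_pos"],o["contact_force"].round(1))
L=np.hypot(C[...,0]-.387,C[...,1]+.2455);m=(d>0)&(L<.04)&(C[...,2]>.082)&(C[...,2]<.095);print("knob",cv2.minAreaRect(C[m][:,:2].astype(np.float32)))
t,D=r.grab_frame("top");c=cam("top");np.savez("top.npz",p=t,d=D);cv2.imwrite("pics/top2.png",t)
C=cloud(c,D);m=(D>0)&(C[...,2]>.13)&(C[...,2]<.15)&(np.hypot(C[...,0]-.397,C[...,1]-.26)<.07);print("scanner",cv2.minAreaRect(C[m][:,:2].astype(np.float32)))
E
python3 m.py | head -9
```

```text
20.2167 [ 0.38462469 -0.24637565  0.2470828 ] [-0.2 -0.4  0. ]
knob ((0.38709574937820435, -0.24535253643989563), (0.013312222436070442, 0.043831296265125275), 83.39159393310547)
scanner ((0.40182745456695557, 0.254755437374115), (0.046806883066892624, 0.09230176359415054), 52.23751449584961)
top
 red [237.  86.] 241 ztop 0.195 centre [0.729 0.108 0.195] size [0.048 0.045 0.008]
 red [270.  93.] 378 ztop 0.167 centre [0.728 0.03  0.167] size [0.061 0.054 0.008]
 red [302. 103.] 472 ztop 0.151 centre [ 0.711 -0.05   0.151] size [0.069 0.065 0.008]
 red [284. 159.] 20 ztop 0.100 centre [ 0.583 -0.011  0.099] size [0.011 0.01  0.004]
 red [274. 162.] 18 ztop 0.100 centre [0.575 0.013 0.099] size [0.012 0.008 0.006]
 red [287. 168.] 21 ztop 0.099 centre [ 0.56  -0.019  0.1  ] size [0.011 0.01  0.008]
 red [277. 170.] 24 ztop 0.099 centre [0.553 0.006 0.099] size [0.013 0.01  0.007]
mat [0.355 0.214 0.004] [45 19 27]
```

View pics/top2.png

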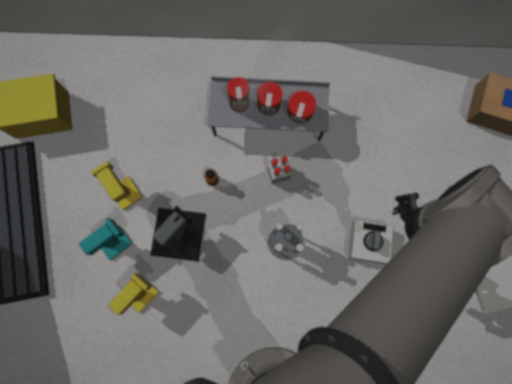

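The top view shows the scanner standing on its mat at (173,232). The bottles, rack and dropper haven't moved, and the knob at (373,241) is back at rest, clear of the hand.

```bash
python3 -c "
from bench import r
print(r.hand_in())"
```

```text
the job is handed in; nothing more can be done
None
```

The job is done and handed in at about 20 s: the tall bottle's label was scanned from about 6 cm for over 1.5 s, the scanner stands upright about 4 mm from the mat's centre, the knob was turned to its stop and sprang back, and the bottles, rack and dropper are unmoved.

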